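# Assemble the solvent filter tower

### The arm

A 6-joint arm with a two-finger parallel gripper is mounted at the origin on the work surface. World frame = base frame: x ahead of the robot, y to its left, z up, the work surface at z = 0. Lengths are in m, angles in degrees, forces in N, time in s.
With the tool pointing down it reaches from about 0.4 to 0.825 m from the base axis. Payload 7 kg.
Tool frame: the origin (TCP) lies between the finger pads; the fingertips stand 11 mm ahead of it and the grasp point (between the pads) lies 8 mm behind it; z points along the fingers, y is the direction in which the jaws open and shut (so a half turn about z gives the same grasp; the last joint's range is limited). The gripper opens to 88 mm and grips with 3 to 60 N. Pads are 19 mm wide; open, the fingers measure 130 mm over their backs; the gripper's body (78 mm by 193 mm) begins 47 mm behind the grasp point.
Start: joints at [88.241, 20.546, 0.682, 0, -70.136, -16.507], TCP at [0.212, 0.641, 0.238] pointing down, gripper open.
Joint ranges: [-176.03, 176.03], [-82.01, 121.73], [-58.28, 71.71], [-173.87, 95.51], [-174.79, -0.11], [-173.66, 173.66]. Speed limits (degrees/s): [136.94, 136.94, 172.46, 180, 180, 180].

### API

Orientations are given as [roll, pitch, yaw] about the fixed x, y, z axes, in that order (R = Rz(yaw) Ry(pitch) Rx(roll)).
In Python, from plant import r gives the robot as it stands.
- The arm moves only by the shell command python3 -m inch 'ROWS' [OPENING] [FORCE]. ROWS is JSON, a list of rows, each an object of numbers: "x", "y", "z": the shift along the tool's x, y, z as a fraction of full scale; "yaw": the turn about the tool's z as a fraction of full scale. In form: [{"x": .., "y": .., "z": .., "yaw": ..}, ...]. A call has 1 to 5 rows; each row shifts and turns the pose as measured when the row begins, along the tool's axes as they then stand; what a row does not reach is not made up. Full scale, the value 1, is 0.025 m for a shift and 4 degrees for a turn. A row lasts 1/12 s, in which the tool goes at most 41.7 mm and 7.16 degrees, less where a joint would pass 70% of its speed; a pose out of reach is approached as far as the arm can. A call with a number of a shift or a turn outside -1 to 1 is refused whole. A call with a gripper value outside its range is refused whole. OPENING is the opening, from -1 (shut) to 1 (fully open), set as the call begins (- or left out, the last holds). The fingers move at their own pace and stop on an object; FORCE is the grip in N (left out, the last holds). Time passes only in rows, so rows that do not move let the fingers close. It gives the time, the measured TCP pose, the force and the opening at its end, in the units of the state.
- r.get_state(): the state, without advancing time (a new reading comes with each control period).
- r.capture(name): name is "side" or "top"; returns (picture, depth): 400x640x3 uint8, red, green, blue; 400x640 float32, m along the optical axis (not along the pixel's ray), 0 where there is no reading.
- r.camera_info(name): a dict with "mtx" (3x3 intrinsics, pixels), "k1" (the pictures are not rectified: a ray, as slopes to the right and down, at radius r is drawn at 1 + k1 r^2 times it, then the intrinsics apply), "pose" (4x4, takes a point from camera to world coordinates). Camera axes: x right, y down, z forward; pixel columns grow to the right and rows downward; lengths in m; the calibration is good to about 2 mm. A picture is of the moment at which its call begins. camera_info takes no time and is no camera call.
- r.close_job(): hands the job in, once; it reports no verdict.
The state is a dict: "time_s": time; "joints": joint angles; "qd": joint speeds; "joint_torque": joint torques, N m; "tcp_pos": TCP position; "eef_rot": TCP orientation; "contact_force": force on the tool from outside, world axes, zero at the start; "moment": the same for the moment, N m; "gripper_width": finger opening in m.
Only numpy, scipy, OpenCV 4.12 (cv2) and the standard library are available. Lean on these libraries where they do the work, as an engineer would, in place of code of your own. Each camera call takes 0.05 s, during which the arm holds its last target. There are 200 camera calls.

### The job

Build up the solvent filter on the steel base: first the wide flat screen into the base, then the white collar into the screen, then the tall steel funnel into the collar, and last the black lid on the funnel. Each part must be fully seated and upright; set the parts down without dropping them, and leave the jar and the two bottles where they are.

Things in the scene. Friction and masses are not known exactly. Their poses are not given: they have to be found in the camera images.
- base: Fixed steel filter base: foot 90 mm across, 10 mm high, with a column 56 mm across up to 40 mm above the bench. Socket in the column's top 42 mm across, 16 mm deep; the screen's spigot guides itself in from a few mm off, until its shoulder rests on the top. Origin: centre of underside; z up. Stands elsewhere each time.
- screen: Steel screen: wide low ring 66 mm across, dark holes in its floor, 30 mm high, 0.2-0.42 kg. Stands on a tapered spigot 12 mm long (28 mm across at foot, 39 at shoulder); grip the cylinder 12 to 30 mm above origin. Socket in top 42 mm across, 14 mm deep for the next part. Origin: centre of the spigot's underside; z up. Seated, origin is 28 mm above the base's.
- collar: White plastic collar 50 mm across, 44 mm high, about 0.07 kg. Stands on a tapered spigot 12 mm long (28 mm across at foot, 39 at shoulder); grip the cylinder 12 to 44 mm above origin. Socket in top 42 mm across, 14 mm deep for the next part. Origin: centre of the spigot's underside; z up. Seated, origin is 18 mm above the screen's.
- funnel: Tall steel funnel: straight round cup 62 mm across, 56 mm inside, 75 mm high, open top, 0.17-0.35 kg. Stands on a tapered spigot 12 mm long (28 mm across at foot, 39 at shoulder); grip the cylinder 12 to 75 mm above origin, from outside. Origin: centre of the spigot's underside; z up. Seated, origin is 32 mm above the collar's.
- lid: Black plastic lid: flange 66 mm across, 12 to 17 mm above origin; upright round metal knob to grip, 24 mm across, 17 to 41 mm above origin; about 0.1 kg. Stands on a tapered plug 12 mm long (40 mm across at foot, 53 at flange) that goes into the funnel's mouth. Origin: centre of the plug's underside; z up. Seated, origin is 63 mm above the funnel's.
- jar: Bystander: closed amber jar with a white cap, 48 mm across, 55 mm high, standing loose among the parts. Origin: centre of its underside.
- amber_bottle: Bystander: amber solvent bottle with a red cap, 80 mm across, 150 mm high, standing loose at the left. Origin: centre of its underside.
- clear_bottle: Bystander: clear solvent bottle with a blue cap, 80 mm across, 150 mm high, standing loose at the right. Origin: centre of its underside.
Mind the look-alikes: they are no part of the job. What is shaped like the collar but blue or pink is not meant.

How it is judged:
By the outcome, as a careful person would: the job done as asked, in the order asked, and still so for the second after the job is handed in, with the robot touching nothing.
It also fails if it takes over 128 s, if anything falls off the work surface, if the arm or the gripper's body presses on something with over 40 N, if the wrist force passes 120 N, or if a joint passes its speed limit or range.

## Working session

There is one attempt and no reset: what is moved stays moved. The work goes in short steps, Python scripts to look and compute and a shell command to move; the robot and the scene stay as the last step left them, time stands still between calls to the robot, and variables do not carry over. Pictures are saved under pics/ and viewed, about 12 in all and at most 16, crops included, and the job is handed in when it is done.

```bash
ls; mkdir -p pics; cat > h.py <<'E'
import numpy as np, cv2
from plant import r
def snap(name,fn=None):
    im,d=r.capture(name)
    if fn: cv2.imwrite('pics/'+fn,im[:,:,::-1])
    return im,d
def cloud(name,d):
    c=r.camera_info(name);K=np.array(c['mtx']);k1=c['k1'];k1=float(np.ravel(k1)[0])
    v,u=np.mgrid[0:400,0:640].astype(float)
    p=cv2.undistortPoints(np.stack([u.ravel(),v.ravel()],1).reshape(-1,1,2),K,np.array([k1,0,0,0.])).reshape(-1,2)
    z=d.ravel();P=np.c_[p*z[:,None],z]
    T=np.array(c['pose']);W=P@T[:3,:3].T+T[:3,3]
    W[z==0]=np.nan
    return W.reshape(400,640,3)
E
python3 - <<'E'
from h import *
print(r.get_state())
for n in('top','side'):
    im,d=snap(n,n+'0.png');W=cloud(n,d);np.savez('/tmp/'+n,im=im,W=W)
    print(n,r.camera_info(n))
E
```

```text
pics
{'time_s': 0.0, 'joints': array([ 8.82402560e+01,  2.05905013e+01,  6.31883330e-01, -1.96055341e-02,
       -7.01357861e+01, -1.65087045e+01]), 'qd': array([ 0.06870735,  0.01685054, -0.01828123,  0.01309764,  0.00599619,
        0.0001423 ]), 'joint_torque': array([-2.43899194e-04, -5.82708764e+01,  2.93058425e+01,  6.99742019e+00,
        6.92840738e-03, -1.74475194e-04]), 'tcp_pos': array([0.21145075, 0.64051207, 0.23662047]), 'eef_rot': array([ 1.79904250e+02, -9.15791108e-03, -1.82751179e+01]), 'contact_force': array([-0.14132874,  0.48819108, -0.12195624]), 'moment': array([-0.02354874,  0.00827908,  0.0043705 ]), 'gripper_width': 0.08739272117995861}
top {'mtx': array([[413.68711633,   0.        , 320.22381289],
       [  0.        , 413.68711633, 210.08021959],
       [  0.        ,   0.        ,   1.        ]]), 'k1': -0.07516096868759818, 'pose': array([[ 0.02417162, -0.9929174 ,  0.11632183,  0.40005218],
       [-0.99969261, -0.02336513,  0.00829201, -0.02081306],
       [-0.0055154 , -0.11648651, -0.99317696,  1.34517268],
       [ 0.        ,  0.        ,  0.        ,  1.        ]])}
side {'mtx': array([[440.29778374,   0.        , 319.69022448],
       [  0.        , 440.29778374, 201.46740531],
       [  0.        ,   0.        ,   1.        ]]), 'k1': 0.026141421182701303, 'pose': array([[-0.90724489, -0.32876125,  0.2623409 ,  0.24049915],
       [-0.42033475,  0.68642573, -0.59341251,  0.70615594],
       [ 0.0150135 , -0.64864147, -0.76094602,  0.94641815],
       [ 0.        ,  0.        ,  0.        ,  1.        ]])}
```

View pics/top0.png

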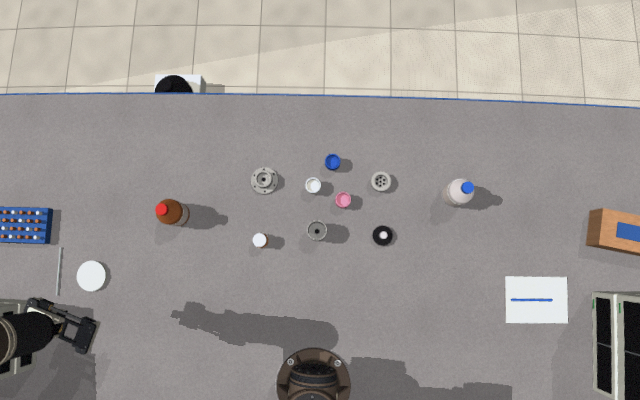

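View pics/side0.png

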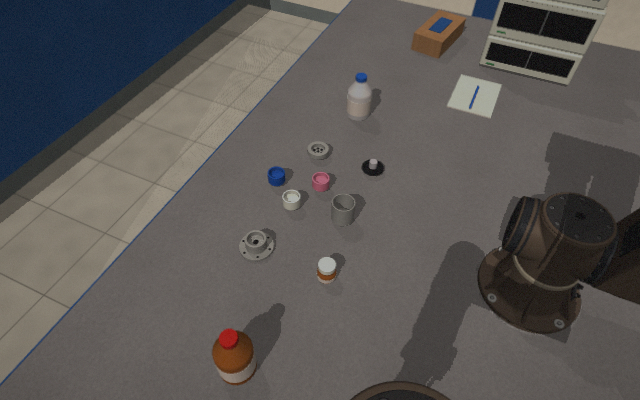

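Top view: base (264,180), collar (313,186), blue decoy (333,162), pink decoy (344,200), screen (381,182), funnel (317,231), lid (382,236), jar (260,240), bottles (170,211) and (460,192).

```bash
cat > m.py <<'E'
from h import *
from scipy.optimize import least_squares
seeds=dict(base=(264,180),collar=(313,186),blue=(333,162),pink=(344,200),screen=(381,182),funnel=(317,231),lid=(382,236),jar=(260,240))
def fit(P,R):
    c0=np.median(P,0)
    return c0
if __name__=='__main__':
    A={n:np.load('/tmp/'+n+'.npz') for n in('top','side')}
    Wt=A['top']['W']
    for n in A:
        W=A[n]['W'].reshape(-1,3);q=W[(abs(W[:,0]-.6)<.25)&(abs(W[:,1])<.25)&(abs(W[:,2])<.01)];print(n,'floor',np.median(q[:,2]),q[:,2].std())
    for k,(u,v) in seeds.items():
        c=np.nanmedian(Wt[v-3:v+4,u-3:u+4].reshape(-1,3),0)
        for n in A:
            W=A[n]['W'].reshape(-1,3);q=W[(np.hypot(W[:,0]-c[0],W[:,1]-c[1])<.055)&(W[:,2]>.006)]
            zt=np.percentile(q[:,2],97);t=q[q[:,2]>zt-.005][:,:2].astype(np.float32)
            (ec,er)=cv2.minEnclosingCircle(t)
            print(k,n,'seed',c.round(3),'top',zt.round(4),len(t),'encl',np.round(ec,4),round(er,4),'bbox',((t.min(0)+t.max(0))/2).round(4),'mean',t.mean(0).round(4),'all',len(q))
E
python3 m.py
```

```text
top floor -0.000866351225248807 0.0029064604392404327
side floor -4.637296529930168e-05 0.0020319714819613246
base top seed [0.649 0.176 0.023] top 0.0409 92 encl [0.6512 0.1772] 0.0283 bbox [0.6499 0.1767] mean [0.6501 0.1774] all 520
base side seed [0.649 0.176 0.023] top 0.0412 151 encl [0.6492 0.1801] 0.0287 bbox [0.6495 0.1801] mean [0.649  0.1808] all 817
collar top seed [0.632 0.015 0.03 ] top 0.0452 48 encl [0.6326 0.0155] 0.0248 bbox [0.6325 0.0151] mean [0.6335 0.0148] all 214
collar side seed [0.632 0.015 0.03 ] top 0.0457 76 encl [0.6299 0.0192] 0.0259 bbox [0.6309 0.0192] mean [0.6309 0.0202] all 321
blue top seed [ 0.712 -0.048  0.029] top 0.0452 48 encl [ 0.7125 -0.0456] 0.025 bbox [ 0.7127 -0.0456] mean [ 0.7139 -0.046 ] all 218
blue side seed [ 0.712 -0.048  0.029] top 0.0452 69 encl [ 0.7111 -0.042 ] 0.0258 bbox [ 0.7108 -0.0418] mean [ 0.7098 -0.0422] all 294
pink top seed [ 0.588 -0.085  0.029] top 0.0461 48 encl [ 0.5885 -0.0814] 0.025 bbox [ 0.5882 -0.0814] mean [ 0.5881 -0.0815] all 208
pink side seed [ 0.588 -0.085  0.029] top 0.0455 66 encl [ 0.5852 -0.0785] 
[... 437 characters left out ...]
3.000e-04] mean [ 4.899e-01 -3.000e-04] all 330
funnel side seed [ 0.488 -0.001  0.015] top 0.0756 100 encl [0.4853 0.0024] 0.0321 bbox [0.4854 0.0024] mean [0.4855 0.0031] all 669
lid top seed [ 0.475 -0.207  0.038] top 0.0409 41 encl [ 0.4785 -0.2119] 0.0115 bbox [ 0.4784 -0.2118] mean [ 0.4785 -0.2116] all 328
lid side seed [ 0.475 -0.207  0.038] top 0.0424 40 encl [ 0.4772 -0.2073] 0.0138 bbox [ 0.4775 -0.2078] mean [ 0.4766 -0.2073] all 291
jar top seed [0.453 0.176 0.054] top 0.0584 85 encl [0.453  0.1785] 0.0205 bbox [0.4527 0.1788] mean [0.4534 0.1786] all 190
jar side seed [0.453 0.176 0.054] top 0.0576 206 encl [0.4514 0.181 ] 0.022 bbox [0.4512 0.1814] mean [0.4519 0.1816] all 433
```

```bash
python3 -m inch '[{"yaw":-1},{"yaw":-1},{"yaw":-1},{"yaw":-1},{"yaw":-0.6}]' 1 20; python3 -m inch '[{"y":0.9,"x":0.5},{"y":0.9,"x":0.5},{"y":0.9,"x":0.5},{"y":0.9,"x":0.5},{"y":0.9,"x":0.5}]'; python3 -c "
from plant import r;s=r.get_state();print(s['joints'],s['eef_rot'])"
```

```text
[ 8.82405789e+01  2.05860496e+01  6.38622055e-01 -1.79530146e-02
 -7.01367685e+01 -1.65077839e+01] [ 1.79914478e+02 -7.74385837e-03 -1.82733116e+01]validation failed for argument at $[0]...
validation failed for argument at $[0]...
```

```bash
python3 -m inch '[{"x":0,"y":0,"z":0,"yaw":-1},{"x":0,"y":0,"z":0,"yaw":-1},{"x":0,"y":0,"z":0,"yaw":-1},{"x":0,"y":0,"z":0,"yaw":-1},{"x":0,"y":0,"z":0,"yaw":-0.6}]' 1 20;  python3 -c "
from plant import r;s=r.get_state();print(s['joints'],s['eef_rot'])"
```

```text
time_s: 0.52
tcp_pos: [0.2111, 0.6392, 0.2338]
eef_rot: [179.6, 0.1, 0.8]
contact_force: [0.6, -0.6, -0.2]
gripper_width: 0.0875
[ 8.82399408e+01  2.07297611e+01  4.88552153e-01 -7.80000808e-02
 -7.01355487e+01  2.63394398e+00] [1.79626986e+02 9.04203168e-02 8.46845137e-01]
```

```bash
python3 -m inch '[{"x":0.46,"y":0.88,"z":0,"yaw":0},{"x":0.46,"y":0.88,"z":0,"yaw":0},{"x":0.46,"y":0.88,"z":0,"yaw":0},{"x":0.46,"y":0.88,"z":0,"yaw":0},{"x":0.46,"y":0.88,"z":0,"yaw":0}]'; python3 -m inch '[{"x":0.46,"y":0.88,"z":0,"yaw":0},{"x":0.46,"y":0.88,"z":0,"yaw":0},{"x":0.46,"y":0.88,"z":0,"yaw":0},{"x":0.46,"y":0.88,"z":0,"yaw":0},{"x":0.46,"y":0.88,"z":0,"yaw":0}]'
```

```text
time_s: 0.93
tcp_pos: [0.2695, 0.5287, 0.2297]
eef_rot: [179.3, 0.2, 1.3]
contact_force: [0.9, 0.8, -0.6]
gripper_width: 0.0875
time_s: 1.35
tcp_pos: [0.331, 0.4131, 0.2291]
eef_rot: [179.1, 0.3, 1.4]
contact_force: [0.2, -1.3, -0.1]
gripper_width: 0.0876
```

```bash
for i in 1; do python3 -m inch '[{"x":0.49,"y":0.94,"z":0,"yaw":0.1},{"x":0.49,"y":0.94,"z":0,"yaw":0.1},{"x":0.49,"y":0.94,"z":0,"yaw":0.1},{"x":0.49,"y":0.94,"z":0,"yaw":0},{"x":0.49,"y":0.94,"z":0,"yaw":0}]'; python3 -m inch '[{"x":0.49,"y":0.94,"z":0,"yaw":0},{"x":0.49,"y":0.94,"z":0,"yaw":0},{"x":0.49,"y":0.94,"z":0,"yaw":0},{"x":0.49,"y":0.94,"z":0,"yaw":0},{"x":0.49,"y":0.94,"z":0,"yaw":0}]';  python3 -m inch '[{"x":0.49,"y":0.94,"z":0,"yaw":0},{"x":0.49,"y":0.94,"z":0,"yaw":0},{"x":0.49,"y":0.94,"z":0,"yaw":0},{"x":0.49,"y":0.94,"z":0,"yaw":0},{"x":0.49,"y":0.94,"z":0,"yaw":0}]'; python3 -m inch '[{"x":0.49,"y":0.94,"z":0,"yaw":0},{"x":0.49,"y":0.94,"z":0,"yaw":0},{"x":0.49,"y":0.94,"z":0,"yaw":0},{"x":0.49,"y":0.94,"z":0,"yaw":0},{"x":0.49,"y":0.94,"z":0,"yaw":0}]'; done
```

```text
time_s: 1.77
tcp_pos: [0.3947, 0.2893, 0.2296]
eef_rot: [179.0, 0.4, 0.1]
contact_force: [0.1, 0.4, -0.1]
gripper_width: 0.0875
time_s: 2.18
tcp_pos: [0.4571, 0.1649, 0.2307]
eef_rot: [178.9, 0.4, 0.2]
contact_force: [0.2, 0.2, 0.3]
gripper_width: 0.0878
time_s: 2.6
tcp_pos: [0.5197, 0.0406, 0.2317]
eef_rot: [178.9, 0.5, 0.2]
contact_force: [0.8, 0.9, 0.3]
gripper_width: 0.0874
time_s: 3.02
tcp_pos: [0.5824, -0.0835, 0.2319]
eef_rot: [178.9, 0.7, 0.2]
contact_force: [0.7, 0.0, 0.7]
gripper_width: 0.0875
```

```bash
python3 -m inch '[{"x":0.56,"y":0.95,"z":0.8,"yaw":0},{"x":0.56,"y":0.95,"z":0.8,"yaw":0},{"x":0.56,"y":0.95,"z":0.8,"yaw":0},{"x":0.56,"y":0.95,"z":0.8,"yaw":0},{"x":0.56,"y":0.95,"z":0.8,"yaw":0}]';python3 -m inch '[{"x":0,"y":0,"z":0.4,"yaw":0},{"x":0,"y":0,"z":0.4,"yaw":0}]'
```

```text
time_s: 3.43
tcp_pos: [0.6569, -0.2107, 0.134]
eef_rot: [179.0, 0.2, 0.2]
contact_force: [0.1, 1.5, 0.8]
gripper_width: 0.0877
time_s: 3.6
tcp_pos: [0.6565, -0.216, 0.1079]
eef_rot: [179.0, 0.5, -0.1]
contact_force: [-0.9, -0.2, -0.5]
gripper_width: 0.0877
```

```bash
python3 -m inch '[{"x":-0.1,"y":-0.3,"z":0.4,"yaw":0},{"x":-0.05,"y":-0.2,"z":0.4,"yaw":0},{"x":0,"y":-0.06,"z":0.4,"yaw":0},{"x":0,"y":0,"z":0.4,"yaw":0},{"x":0,"y":0,"z":0.2,"yaw":0}]'; python3 -m inch '[{"x":0,"y":0,"z":0,"yaw":0}]'; python3 - <<'E'
from h import *
im,d=snap('side');cv2.imwrite('pics/s1.png',cv2.resize(im[60:260,220:420,::-1],(600,600)))
E
```

```text
time_s: 4.02
tcp_pos: [0.65, -0.201, 0.0568]
eef_rot: [179.0, 0.8, -0.1]
contact_force: [-0.2, 0.1, 0.5]
gripper_width: 0.0877
time_s: 4.1
tcp_pos: [0.6494, -0.2005, 0.0557]
eef_rot: [179.0, 0.9, -0.0]
contact_force: [-0.4, -1.3, -0.5]
gripper_width: 0.0873
```

View pics/s1.png

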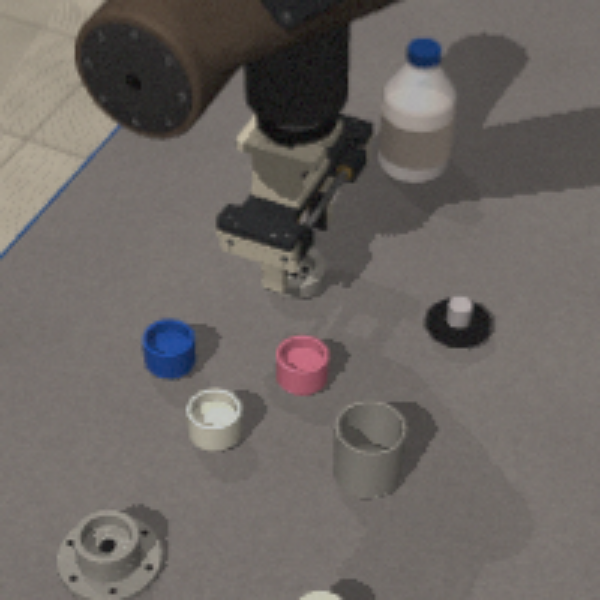

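Gripper sits over the screen (crop ~ (300,275)), fingers either side; the rest is undisturbed. Descend and grip.

```bash
python3 -m inch '[{"x":0.15,"y":0.05,"z":0.4,"yaw":0},{"x":0.1,"y":0.03,"z":0.4,"yaw":0},{"x":0.1,"y":0,"z":0.4,"yaw":0},{"x":0.05,"y":0,"z":0.3,"yaw":0},{"x":0,"y":0,"z":0.1,"yaw":0}]'; python3 -m inch '[{"x":0,"y":0,"z":0,"yaw":0}]'
```

```text
time_s: 4.57
tcp_pos: [0.6626, -0.2037, 0.0153]
eef_rot: [179.0, 0.5, 0.0]
contact_force: [-0.4, -0.2, 0.1]
gripper_width: 0.0874
time_s: 4.65
tcp_pos: [0.662, -0.2038, 0.0139]
eef_rot: [179.0, 0.6, 0.0]
contact_force: [-0.1, 0.2, -1.1]
gripper_width: 0.0877
```

```bash
python3 -m inch '[{"x":-0.2,"y":-0.05,"z":-0.1,"yaw":0},{"x":-0.1,"y":0,"z":-0.05,"yaw":0},{"x":0,"y":0,"z":-0.03,"yaw":0}]'
```

```text
time_s: 4.9
tcp_pos: [0.6534, -0.2026, 0.018]
eef_rot: [179.0, 0.7, -0.0]
contact_force: [0.1, 0.3, -0.5]
gripper_width: 0.0875
```

```bash
python3 -m inch '[{"x":0,"y":0,"z":-0.03,"yaw":0},{"x":0,"y":0,"z":-0.03,"yaw":0},{"x":0,"y":0,"z":-0.03,"yaw":0},{"x":0,"y":0,"z":-0.03,"yaw":0},{"x":0,"y":0,"z":-0.03,"yaw":0}]' -1 45;  python3 -m inch '[{"x":0,"y":0,"z":-0.03,"yaw":0},{"x":0,"y":0,"z":-0.03,"yaw":0},{"x":0,"y":0,"z":-0.03,"yaw":0}]'
```

```text
time_s: 5.32
tcp_pos: [0.6541, -0.2024, 0.0244]
eef_rot: [179.0, 0.5, -0.0]
contact_force: [0.1, -0.3, -2.3]
gripper_width: 0.0645
time_s: 5.57
tcp_pos: [0.6534, -0.2021, 0.0262]
eef_rot: [179.0, 0.6, -0.0]
contact_force: [1.1, -0.3, -2.2]
gripper_width: 0.0643
```

```bash
python3 -m inch '[{"x":0,"y":0,"z":-0.5,"yaw":0},{"x":0,"y":0,"z":-0.8,"yaw":0},{"x":0,"y":0,"z":-0.8,"yaw":0},{"x":0,"y":-0.3,"z":-0.8,"yaw":0},{"x":0,"y":-0.6,"z":-0.4,"yaw":0}]';  python3 -m inch '[{"x":0,"y":-0.9,"z":0,"yaw":0},{"x":0,"y":-0.9,"z":0,"yaw":0},{"x":0,"y":-0.9,"z":0,"yaw":0},{"x":0,"y":-0.9,"z":0,"yaw":0},{"x":0,"y":-0.9,"z":0,"yaw":0}]'; python3 -m inch '[{"x":0,"y":-0.9,"z":0,"yaw":0},{"x":0,"y":-0.9,"z":0,"yaw":0},{"x":0,"y":-0.9,"z":0,"yaw":0},{"x":0,"y":-0.9,"z":0,"yaw":0},{"x":0,"y":-0.9,"z":0,"yaw":0}]'
```

```text
time_s: 5.98
tcp_pos: [0.6514, -0.1796, 0.1096]
eef_rot: [179.0, 1.1, -0.2]
contact_force: [1.0, -0.8, -1.9]
gripper_width: 0.0647
time_s: 6.4
tcp_pos: [0.6532, -0.0616, 0.1148]
eef_rot: [179.0, 0.6, -0.4]
contact_force: [1.1, 0.1, -1.5]
gripper_width: 0.0645
time_s: 6.82
tcp_pos: [0.6518, 0.061, 0.1152]
eef_rot: [179.1, 0.5, -0.3]
contact_force: [0.0, -0.3, -1.9]
gripper_width: 0.0638
```

```bash
python3 -m inch '[{"x":0,"y":-0.9,"z":0,"yaw":0},{"x":0,"y":-0.9,"z":0,"yaw":0},{"x":0,"y":-0.9,"z":0,"yaw":0},{"x":0,"y":-0.9,"z":0,"yaw":0},{"x":0,"y":-0.4,"z":0,"yaw":0}]';  python3 -m inch '[{"x":0,"y":-0.1,"z":0,"yaw":0},{"x":0,"y":0,"z":0,"yaw":0}]'; python3 - <<'E'
from h import *
im,d=snap('side');W=cloud('side',d)
cv2.imwrite('pics/s2.png',cv2.resize(im[140:300,180:340,::-1],(600,600)))
print(r.get_state()['tcp_pos'],r.get_state()['eef_rot'])
E
```

```text
time_s: 7.23
tcp_pos: [0.6494, 0.1725, 0.1154]
eef_rot: [179.2, 0.5, -0.1]
contact_force: [0.1, -0.6, -2.9]
gripper_width: 0.0647
time_s: 7.4
tcp_pos: [0.6484, 0.1788, 0.1156]
eef_rot: [179.2, 0.5, 0.1]
contact_force: [-0.0, 0.5, -2.3]
gripper_width: 0.0644
[0.6484319  0.17830449 0.11559986] [1.79221491e+02 5.20542900e-01 7.83572516e-02]
```

View pics/s2.png

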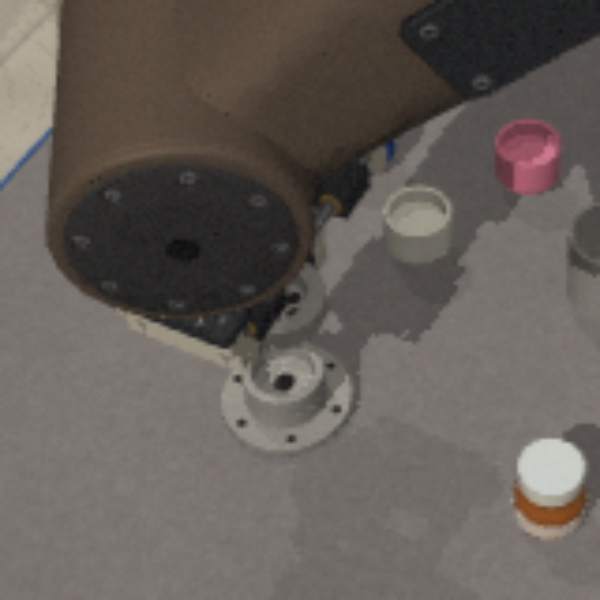

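Screen is held level above the base (crop base (285,385)). Descend.

```bash
python3 -m inch '[{"x":0.05,"y":0,"z":0.4,"yaw":0},{"x":0.05,"y":0,"z":0.4,"yaw":0},{"x":0.05,"y":0,"z":0.4,"yaw":0},{"x":0.05,"y":0,"z":0.2,"yaw":0},{"x":0,"y":0,"z":0,"yaw":0}]';  python3 -m inch '[{"x":0,"y":0,"z":0,"yaw":0}]'
```

```text
time_s: 7.87
tcp_pos: [0.653, 0.1735, 0.0767]
eef_rot: [179.2, 0.6, -0.2]
contact_force: [-0.1, -0.0, -2.6]
gripper_width: 0.0645
time_s: 7.95
tcp_pos: [0.6528, 0.1726, 0.0756]
eef_rot: [179.1, 0.7, -0.2]
contact_force: [0.0, 0.3, -2.1]
gripper_width: 0.0645
```

```bash
python3 -m inch '[{"x":-0.06,"y":-0.2,"z":0.1,"yaw":0},{"x":-0.04,"y":-0.1,"z":0.1,"yaw":0},{"x":0,"y":-0.03,"z":0.1,"yaw":0}]';  python3 -m inch '[{"x":0,"y":0,"z":0.15,"yaw":0},{"x":0,"y":0,"z":0.15,"yaw":0}]'
```

```text
time_s: 8.2
tcp_pos: [0.6506, 0.1805, 0.0678]
eef_rot: [179.1, 0.6, -0.3]
contact_force: [-0.3, -0.0, -1.8]
gripper_width: 0.0642
time_s: 8.37
tcp_pos: [0.6508, 0.1814, 0.0604]
eef_rot: [179.2, 0.6, -0.3]
contact_force: [-0.2, 0.6, -1.6]
gripper_width: 0.0644
```

```bash
python3 -m inch '[{"x":0,"y":0.06,"z":0.12,"yaw":0},{"x":0,"y":0.03,"z":0.12,"yaw":0}]';  python3 -m inch '[{"x":0,"y":0,"z":0.12,"yaw":0},{"x":0,"y":0,"z":0.1,"yaw":0}]'
```

```text
time_s: 8.53
tcp_pos: [0.6506, 0.1793, 0.0538]
eef_rot: [179.2, 0.6, -0.2]
contact_force: [-0.7, 0.3, -2.9]
gripper_width: 0.0645
time_s: 8.7
tcp_pos: [0.6509, 0.1792, 0.0514]
eef_rot: [179.1, 0.5, -0.1]
contact_force: [-14.5, 1.6, 32.0]
gripper_width: 0.0645
```

```bash
python3 -m inch '[{"x":0,"y":0,"z":0,"yaw":0}]' ;  python3 -m inch '[{"x":0,"y":0,"z":0,"yaw":0},{"x":0,"y":0,"z":-0.02,"yaw":0},{"x":0,"y":0,"z":-0.03,"yaw":0},{"x":0,"y":0,"z":-0.03,"yaw":0}]' 1;python3 -m inch '[{"x":0,"y":0,"z":-0.3,"yaw":0},{"x":0,"y":0,"z":-0.8,"yaw":0},{"x":0,"y":0,"z":-0.9,"yaw":0},{"x":0,"y":0.5,"z":-0.9,"yaw":0},{"x":0,"y":0.9,"z":-0.3,"yaw":0}]';python3 -m inch '[{"x":-0.1,"y":0.9,"z":0,"yaw":0},{"x":-0.1,"y":0.9,"z":0,"yaw":0},{"x":-0.1,"y":0.9,"z":0,"yaw":0},{"x":-0.1,"y":0.9,"z":0,"yaw":0},{"x":-0.1,"y":0.5,"z":0,"yaw":0}]'
```

```text
time_s: 8.78
tcp_pos: [0.651, 0.1793, 0.0524]
eef_rot: [179.2, 0.5, -0.1]
contact_force: [0.2, 0.2, -1.6]
gripper_width: 0.0643
time_s: 9.12
tcp_pos: [0.652, 0.1795, 0.0555]
eef_rot: [179.2, 0.3, -0.1]
contact_force: [-0.3, 0.6, -0.8]
gripper_width: 0.0846
time_s: 9.53
tcp_pos: [0.6516, 0.1469, 0.1369]
eef_rot: [179.0, 0.6, 0.1]
contact_force: [0.6, -0.4, 1.7]
gripper_width: 0.0873
time_s: 9.95
tcp_pos: [0.6416, 0.0409, 0.146]
eef_rot: [179.2, 0.1, 0.2]
contact_force: [-0.0, 0.4, 0.3]
gripper_width: 0.0874
```

```bash
python3 - <<'E'
from h import *
im,d=snap('side');W=cloud('side',d)
cv2.imwrite('pics/s3.png',cv2.resize(im[140:300,180:340,::-1],(600,600)))
q=W.reshape(-1,3);q=q[(np.hypot(q[:,0]-.65,q[:,1]-.1795)<.06)&(q[:,2]>.046)&(q[:,2]<.075)]
t=q[q[:,2]>.05].astype(np.float32);print(len(t),np.percentile(q[:,2],[50,90,97]),cv2.minEnclosingCircle(t[:,:2].copy()))
E
```

```text
329 [0.05659323 0.0595745  0.06056026] ((0.6496611833572388, 0.18003356456756592), 0.03436736762523651)
```

View pics/s3.png

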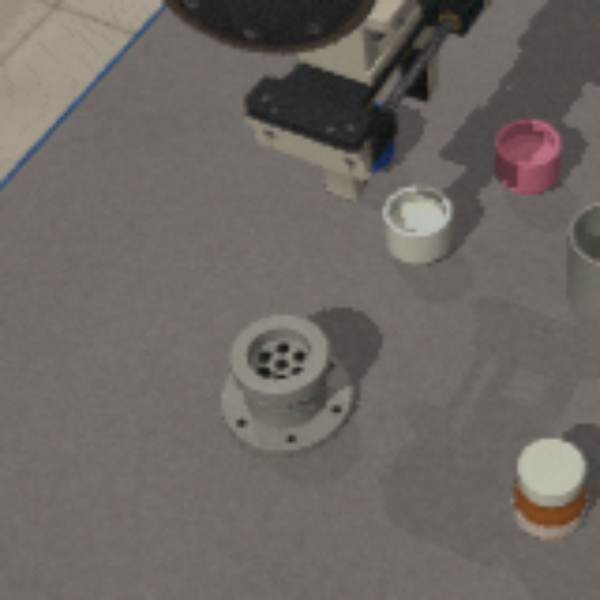

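Screen seated flat in the base (crop (280,350)), rim ≈ 58 mm. Now the collar.

```bash
python3 -m inch '[{"x":-0.1,"y":0.4,"z":0.5,"yaw":0},{"x":-0.1,"y":0.2,"z":0.5,"yaw":0},{"x":-0.1,"y":0,"z":0.5,"yaw":0},{"x":0,"y":0,"z":0.5,"yaw":0},{"x":0,"y":0,"z":0.2,"yaw":0}]' ;  python3 -m inch '[{"x":0,"y":0,"z":0,"yaw":0}]'
```

```text
time_s: 10.42
tcp_pos: [0.6355, 0.022, 0.0939]
eef_rot: [179.3, -0.3, -0.0]
contact_force: [-0.2, 0.0, -0.1]
gripper_width: 0.088
time_s: 10.5
tcp_pos: [0.635, 0.022, 0.093]
eef_rot: [179.2, -0.2, -0.0]
contact_force: [0.5, 1.0, 1.1]
gripper_width: 0.0872
```

```bash
python3 -m inch '[{"x":-0.1,"y":0.1,"z":0.5,"yaw":0},{"x":-0.1,"y":0.05,"z":0.5,"yaw":0},{"x":0,"y":0,"z":0.5,"yaw":0},{"x":0,"y":0,"z":0.4,"yaw":0},{"x":0,"y":0,"z":0.2,"yaw":0}]' ;  python3 -m inch '[{"x":0,"y":0,"z":0,"yaw":0}]'
```

```text
time_s: 10.92
tcp_pos: [0.634, 0.0197, 0.0435]
eef_rot: [179.3, -0.6, 0.1]
contact_force: [-0.5, -0.1, -0.1]
gripper_width: 0.0874
time_s: 11.0
tcp_pos: [0.6337, 0.0197, 0.0427]
eef_rot: [179.3, -0.5, 0.1]
contact_force: [-1.0, -0.2, -0.2]
gripper_width: 0.0875
```

```bash
python3 -m inch '[{"x":-0.1,"y":0.1,"z":0.3,"yaw":0},{"x":-0.05,"y":0.0,"z":0.25,"yaw":0},{"x":0,"y":0,"z":0.1,"yaw":0},{"x":0,"y":0,"z":0,"yaw":0}]' ;  python3 -m inch '[{"x":0,"y":0,"z":0,"yaw":0}]'
```

```text
time_s: 11.33
tcp_pos: [0.631, 0.0174, 0.0266]
eef_rot: [179.3, -0.7, 0.2]
contact_force: [0.3, -0.0, -0.1]
gripper_width: 0.0878
time_s: 11.42
tcp_pos: [0.6311, 0.0173, 0.0265]
eef_rot: [179.3, -0.7, 0.2]
contact_force: [0.9, -0.1, -0.8]
gripper_width: 0.0879
```

```bash
python3 -m inch '[{"x":0,"y":0,"z":0,"yaw":0},{"x":0,"y":0,"z":0,"yaw":0},{"x":0,"y":0,"z":0,"yaw":0},{"x":0,"y":0,"z":0,"yaw":0},{"x":0,"y":0,"z":0,"yaw":0}]' -1 25;  python3 -m inch '[{"x":0,"y":0,"z":0,"yaw":0},{"x":0,"y":0,"z":0,"yaw":0},{"x":0,"y":0,"z":0,"yaw":0}]'
```

```text
time_s: 11.83
tcp_pos: [0.6319, 0.0175, 0.0278]
eef_rot: [179.3, -0.8, 0.2]
contact_force: [-0.1, -0.3, 0.1]
gripper_width: 0.0598
time_s: 12.08
tcp_pos: [0.632, 0.0176, 0.028]
eef_rot: [179.3, -0.8, 0.2]
contact_force: [-0.8, -0.3, 0.1]
gripper_width: 0.0496
```

```bash
python3 -m inch '[{"x":0,"y":0,"z":-0.6,"yaw":0},{"x":0,"y":0,"z":-0.9,"yaw":0},{"x":0,"y":0,"z":-0.9,"yaw":0},{"x":0.1,"y":-0.4,"z":-0.9,"yaw":0},{"x":0.1,"y":-0.8,"z":-0.4,"yaw":0}]';  python3 -m inch '[{"x":0.15,"y":-0.9,"z":0,"yaw":0},{"x":0.15,"y":-0.9,"z":0,"yaw":0},{"x":0.15,"y":-0.9,"z":0,"yaw":0},{"x":0.1,"y":-0.9,"z":0,"yaw":0},{"x":0.1,"y":-0.7,"z":0,"yaw":0}]'; python3 -m inch '[{"x":0,"y":-0.1,"z":0,"yaw":0},{"x":0,"y":0,"z":0,"yaw":0}]'
```

```text
time_s: 12.5
tcp_pos: [0.6317, 0.0457, 0.1186]
eef_rot: [179.2, -0.1, -0.1]
contact_force: [1.2, 0.1, -0.6]
gripper_width: 0.0497
time_s: 12.92
tcp_pos: [0.65, 0.1572, 0.1224]
eef_rot: [179.3, -0.5, -0.2]
contact_force: [0.7, -0.0, -0.7]
gripper_width: 0.0495
time_s: 13.08
tcp_pos: [0.6502, 0.1635, 0.1217]
eef_rot: [179.3, -0.5, -0.0]
contact_force: [0.2, -0.5, -0.6]
gripper_width: 0.0498
```

Bottom of collar now ≈ 94 mm; screen rim 58.

```bash
python3 -m inch '[{"x":0,"y":-0.35,"z":0.15,"yaw":0},{"x":0,"y":-0.2,"z":0.3,"yaw":0},{"x":0,"y":-0.05,"z":0.3,"yaw":0},{"x":0,"y":0,"z":0.2,"yaw":0},{"x":0,"y":0,"z":0.1,"yaw":0}]'; python3 -m inch '[{"x":0,"y":0,"z":0,"yaw":0}]'
```

```text
time_s: 13.5
tcp_pos: [0.6498, 0.1775, 0.0922]
eef_rot: [179.3, -0.4, -0.1]
contact_force: [-0.7, -0.2, -0.6]
gripper_width: 0.0498
time_s: 13.58
tcp_pos: [0.6492, 0.1767, 0.0909]
eef_rot: [179.2, -0.3, -0.2]
contact_force: [-0.3, -1.0, -1.7]
gripper_width: 0.0496
```

```bash
python3 -m inch '[{"x":0.05,"y":-0.1,"z":0.1,"yaw":0},{"x":0.02,"y":-0.03,"z":0.15,"yaw":0},{"x":0,"y":0,"z":0.15,"yaw":0}]'; python3 -m inch '[{"x":0,"y":0,"z":0.12,"yaw":0}]'; python3 -m inch '[{"x":0,"y":0,"z":0.05,"yaw":0}]'
```

```text
time_s: 13.83
tcp_pos: [0.6516, 0.1791, 0.0806]
eef_rot: [179.3, -0.4, -0.2]
contact_force: [-0.7, -1.2, -1.3]
gripper_width: 0.0496
time_s: 13.92
tcp_pos: [0.6517, 0.179, 0.0773]
eef_rot: [179.3, -0.4, -0.2]
contact_force: [-0.1, -0.8, -2.1]
gripper_width: 0.0497
time_s: 14.0
tcp_pos: [0.6516, 0.1789, 0.0754]
eef_rot: [179.2, -0.3, -0.3]
contact_force: [-0.4, -1.3, -1.2]
gripper_width: 0.0496
```

```bash
python3 -m inch '[{"x":0,"y":0,"z":0.08,"yaw":0}]'; python3 -m inch '[{"x":0,"y":0,"z":0.08,"yaw":0}]'; python3 -m inch '[{"x":0,"y":0,"z":0.06,"yaw":0}]'
```

```text
time_s: 14.08
tcp_pos: [0.6516, 0.1788, 0.0737]
eef_rot: [179.2, -0.3, -0.2]
contact_force: [-10.6, 1.0, 27.4]
gripper_width: 0.0497
time_s: 14.17
tcp_pos: [0.6516, 0.1788, 0.0738]
eef_rot: [179.2, -0.4, -0.2]
contact_force: [-12.5, -0.5, 25.8]
gripper_width: 0.0495
time_s: 14.25
tcp_pos: [0.6517, 0.1788, 0.074]
eef_rot: [179.2, -0.4, -0.2]
contact_force: [-3.9, -1.4, 6.7]
gripper_width: 0.0493
```

```bash
python3 -m inch '[{"x":0,"y":0,"z":0,"yaw":0},{"x":0,"y":0,"z":0,"yaw":0},{"x":0,"y":0,"z":0,"yaw":0},{"x":0,"y":0,"z":-0.02,"yaw":0},{"x":0,"y":0,"z":-0.02,"yaw":0}]' 1;python3 -m inch '[{"x":0,"y":0,"z":-0.5,"yaw":0},{"x":0,"y":0,"z":-0.9,"yaw":0},{"x":0,"y":0,"z":-0.9,"yaw":0},{"x":-0.3,"y":0.3,"z":-0.6,"yaw":0},{"x":-0.8,"y":0.8,"z":-0.1,"yaw":0}]';python3 -m inch '[{"x":-0.85,"y":0.9,"z":0,"yaw":0},{"x":-0.85,"y":0.9,"z":0,"yaw":0},{"x":-0.85,"y":0.9,"z":0,"yaw":0},{"x":-0.85,"y":0.9,"z":0,"yaw":0},{"x":-0.6,"y":0.9,"z":0,"yaw":0}]'; python3 -m inch '[{"x":-0.1,"y":0.3,"z":0,"yaw":0},{"x":0,"y":0,"z":0,"yaw":0}]'
python3 - <<'E'
from h import *
for n in('side',):
    im,d=snap(n);W=cloud(n,d)
    q=W.reshape(-1,3);q=q[(np.hypot(q[:,0]-.65,q[:,1]-.1795)<.04)&(q[:,2]>.07)&(q[:,2]<.11)]
    t=q[q[:,2]>.086].astype(np.float32);print(n,len(t),np.percentile(q[:,2],[50,90,97]),cv2.minEnclosingCircle(t[:,:2].copy()))
cv2.imwrite('pics/s4.png',cv2.resize(im[140:300,180:380,::-1],(750,600)))
E
```

```text
time_s: 14.67
tcp_pos: [0.6524, 0.1792, 0.0765]
eef_rot: [179.3, -0.6, -0.2]
contact_force: [0.2, -0.3, 0.3]
gripper_width: 0.0773
time_s: 15.08
tcp_pos: [0.6257, 0.1541, 0.1544]
eef_rot: [179.1, -0.4, -0.0]
contact_force: [0.2, 0.1, 0.8]
gripper_width: 0.0875
time_s: 15.5
tcp_pos: [0.5235, 0.0393, 0.1613]
eef_rot: [179.3, -0.9, 0.1]
contact_force: [-0.5, -0.2, 0.9]
gripper_width: 0.0874
time_s: 15.67
tcp_pos: [0.5177, 0.0282, 0.1637]
eef_rot: [179.3, -0.9, 0.0]
contact_force: [-0.3, -0.5, 0.1]
gripper_width: 0.0875
side 104 [0.0785757  0.08965734 0.09113407] ((0.6495026350021362, 0.17889662086963654), 0.026144791394472122)
```

View pics/s4.png

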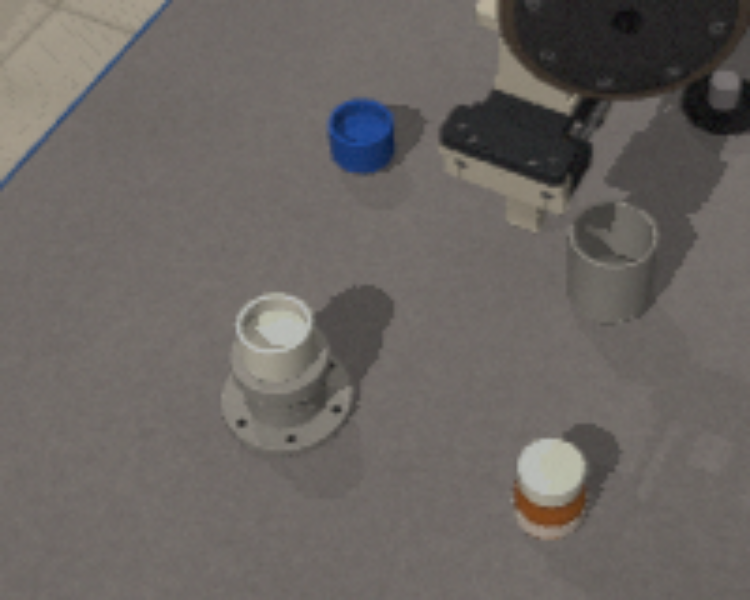

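Collar is seated upright at (275,330) in the crop; funnel at (612,260) not touched.

```bash
python3 -m inch '[{"x":-0.5,"y":0.4,"z":0.3,"yaw":0},{"x":-0.5,"y":0.4,"z":0.3,"yaw":0},{"x":-0.25,"y":0.15,"z":0.2,"yaw":0},{"x":0,"y":0,"z":0.2,"yaw":0},{"x":0,"y":0,"z":0,"yaw":0}]'; python3 -m inch '[{"x":0,"y":0,"z":0,"yaw":0}]'
```

```text
time_s: 16.13
tcp_pos: [0.4917, 0.0074, 0.1401]
eef_rot: [179.4, -1.3, 0.1]
contact_force: [0.4, -0.2, -0.1]
gripper_width: 0.0878
time_s: 16.22
tcp_pos: [0.4926, 0.0081, 0.1401]
eef_rot: [179.4, -1.3, 0.1]
contact_force: [0.4, -0.3, 0.2]
gripper_width: 0.0874
```

```bash
python3 -m inch '[{"x":-0.2,"y":0.2,"z":0.1,"yaw":0},{"x":-0.15,"y":0.12,"z":0.2,"yaw":0},{"x":-0.02,"y":0,"z":0.3,"yaw":0},{"x":0,"y":0,"z":0.3,"yaw":0},{"x":0,"y":0,"z":0.1,"yaw":0}]'; python3 -m inch '[{"x":0,"y":0,"z":0,"yaw":0}]'
```

```text
time_s: 16.63
tcp_pos: [0.4857, 0.0007, 0.1135]
eef_rot: [179.4, -1.4, 0.2]
contact_force: [-0.2, 0.2, -0.6]
gripper_width: 0.0878
time_s: 16.72
tcp_pos: [0.4852, 0.0005, 0.1125]
eef_rot: [179.4, -1.3, 0.2]
contact_force: [-0.0, -0.6, -0.2]
gripper_width: 0.0873
```

Descend 66 mm.

```bash
python3 -m inch '[{"x":0.02,"y":-0.02,"z":0.4,"yaw":0},{"x":0,"y":0,"z":0.5,"yaw":0},{"x":0,"y":0,"z":0.5,"yaw":0},{"x":0,"y":0,"z":0.5,"yaw":0},{"x":0,"y":0,"z":0.3,"yaw":0}]'; python3 -m inch '[{"x":0,"y":0,"z":0.1,"yaw":0},{"x":0,"y":0,"z":0,"yaw":0}]'
```

```text
time_s: 17.13
tcp_pos: [0.4894, 0.0012, 0.057]
eef_rot: [179.5, -1.6, 0.2]
contact_force: [-0.0, -0.5, -0.4]
gripper_width: 0.0878
time_s: 17.3
tcp_pos: [0.4888, 0.0009, 0.0529]
eef_rot: [179.4, -1.4, 0.2]
contact_force: [0.0, -0.1, 0.3]
gripper_width: 0.0875
```

```bash
python3 -m inch '[{"x":-0.12,"y":0,"z":0.1,"yaw":0},{"x":-0.03,"y":0,"z":0.1,"yaw":0},{"x":0,"y":0,"z":0,"yaw":0}]'; python3 -m inch '[{"x":0,"y":0,"z":0,"yaw":0},{"x":0,"y":0,"z":0,"yaw":0},{"x":0,"y":0,"z":0,"yaw":0},{"x":0,"y":0,"z":0,"yaw":0},{"x":0,"y":0,"z":0,"yaw":0}]' -1 40;  python3 -m inch '[{"x":0,"y":0,"z":0,"yaw":0},{"x":0,"y":0,"z":0,"yaw":0}]'
```

```text
time_s: 17.55
tcp_pos: [0.4856, 0.0011, 0.0484]
eef_rot: [179.4, -1.5, 0.3]
contact_force: [-0.0, 0.6, -0.6]
gripper_width: 0.0878
time_s: 17.97
tcp_pos: [0.4864, 0.0015, 0.0499]
eef_rot: [179.5, -1.6, 0.3]
contact_force: [0.2, 0.6, -3.0]
gripper_width: 0.0609
time_s: 18.13
tcp_pos: [0.4863, 0.0015, 0.0498]
eef_rot: [179.5, -1.6, 0.3]
contact_force: [0.4, 0.5, -1.3]
gripper_width: 0.0606
```

```bash
python3 -m inch '[{"x":0,"y":0,"z":-0.5,"yaw":0},{"x":0,"y":0,"z":-0.9,"yaw":0},{"x":0,"y":0,"z":-0.9,"yaw":0},{"x":0,"y":0,"z":-0.9,"yaw":0},{"x":0,"y":0,"z":-0.9,"yaw":0}]'; python3 -m inch '[{"x":0.2,"y":-0.2,"z":-0.9,"yaw":0},{"x":0.5,"y":-0.5,"z":-0.5,"yaw":0},{"x":0.75,"y":-0.8,"z":0,"yaw":0},{"x":0.75,"y":-0.8,"z":0,"yaw":0},{"x":0.75,"y":-0.8,"z":0,"yaw":0}]';  python3 -m inch '[{"x":0.75,"y":-0.8,"z":0,"yaw":0},{"x":0.75,"y":-0.8,"z":0,"yaw":0},{"x":0.75,"y":-0.8,"z":0,"yaw":0}]'
```

```text
time_s: 18.55
tcp_pos: [0.4773, 0.0004, 0.1488]
eef_rot: [179.2, -0.7, 0.1]
contact_force: [0.8, 0.4, -3.3]
gripper_width: 0.0604
time_s: 18.97
tcp_pos: [0.5489, 0.0779, 0.1906]
eef_rot: [179.4, -0.9, -0.1]
contact_force: [-0.5, -0.4, -2.5]
gripper_width: 0.0607
time_s: 19.22
tcp_pos: [0.606, 0.1403, 0.1895]
eef_rot: [179.4, -0.7, -0.2]
contact_force: [0.2, -0.2, -2.8]
gripper_width: 0.0606
```

```bash
python3 -m inch '[{"x":0.6,"y":-0.6,"z":0,"yaw":0},{"x":0.5,"y":-0.4,"z":0.1,"yaw":0},{"x":0.25,"y":-0.15,"z":0.2,"yaw":0},{"x":0.05,"y":-0.05,"z":0.2,"yaw":0},{"x":0,"y":0,"z":0,"yaw":0}]';  python3 -m inch '[{"x":0,"y":0,"z":0,"yaw":0}]'
```

```text
time_s: 19.63
tcp_pos: [0.6432, 0.1749, 0.1702]
eef_rot: [179.3, -0.3, -0.1]
contact_force: [-0.5, -0.5, -2.6]
gripper_width: 0.0608
time_s: 19.72
tcp_pos: [0.6423, 0.1743, 0.1692]
eef_rot: [179.2, -0.2, -0.1]
contact_force: [0.1, 0.4, -2.7]
gripper_width: 0.0606
```

```bash
python3 -m inch '[{"x":0.25,"y":-0.15,"z":0.1,"yaw":0},{"x":0.15,"y":-0.05,"z":0.2,"yaw":0},{"x":0.02,"y":0,"z":0.2,"yaw":0},{"x":0,"y":0,"z":0.1,"yaw":0},{"x":0,"y":0,"z":0,"yaw":0}]';  python3 -m inch '[{"x":0,"y":0,"z":0,"yaw":0}]'; python3 - <<'E'
from h import *
im,d=snap('side');cv2.imwrite('pics/s5.png',cv2.resize(im[140:300,180:380,::-1],(750,600)))
E
```

```text
time_s: 20.13
tcp_pos: [0.6521, 0.1772, 0.1536]
eef_rot: [179.2, -0.1, -0.2]
contact_force: [-1.2, -0.2, -3.8]
gripper_width: 0.0607
time_s: 20.22
tcp_pos: [0.6519, 0.177, 0.1535]
eef_rot: [179.2, -0.1, -0.2]
contact_force: [0.1, 0.1, -3.5]
gripper_width: 0.0613
```

View pics/s5.png

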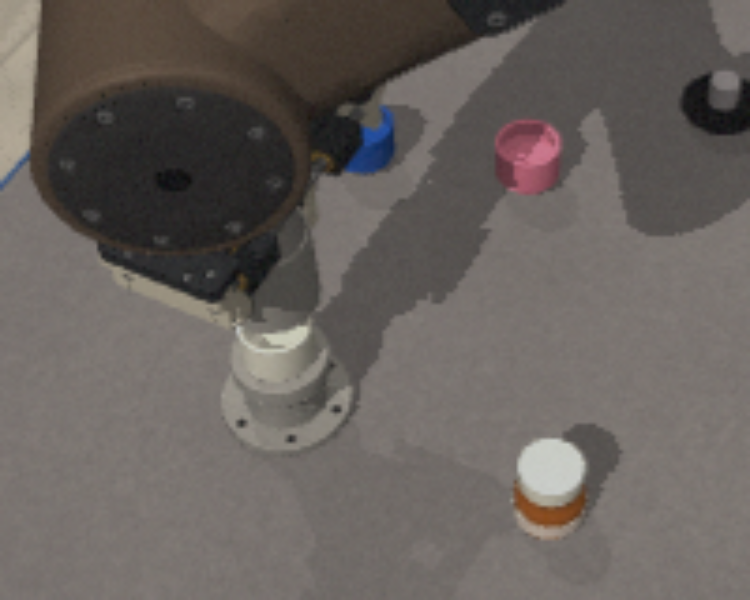

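Funnel hangs straight above the collar (crop (275,320)). Lower it.

```bash
python3 -m inch '[{"x":0,"y":-0.08,"z":0.15,"yaw":0},{"x":0,"y":-0.02,"z":0.2,"yaw":0},{"x":0,"y":0,"z":0.15,"yaw":0}]';  python3 -m inch '[{"x":0,"y":0,"z":0.1,"yaw":0}]';  python3 -m inch '[{"x":0,"y":0,"z":0.1,"yaw":0}]'
```

```text
time_s: 20.52
tcp_pos: [0.6525, 0.1797, 0.1419]
eef_rot: [179.3, -0.3, -0.2]
contact_force: [-0.2, 0.2, -2.2]
gripper_width: 0.0606
time_s: 20.6
tcp_pos: [0.6524, 0.1797, 0.1387]
eef_rot: [179.3, -0.3, -0.2]
contact_force: [0.5, -0.4, -4.0]
gripper_width: 0.0608
time_s: 20.68
tcp_pos: [0.6522, 0.1798, 0.1358]
eef_rot: [179.3, -0.2, -0.2]
contact_force: [-0.5, -0.6, -3.3]
gripper_width: 0.0607
```

```bash
python3 -m inch '[{"x":0,"y":0,"z":0.12,"yaw":0}]';  python3 -m inch '[{"x":0,"y":0,"z":0.12,"yaw":0}]';  python3 -m inch '[{"x":0,"y":0,"z":0.08,"yaw":0}]'
```

```text
time_s: 20.77
tcp_pos: [0.6523, 0.1797, 0.1325]
eef_rot: [179.3, -0.3, -0.2]
contact_force: [-0.4, 0.1, -3.7]
gripper_width: 0.0608
time_s: 20.85
tcp_pos: [0.6522, 0.1797, 0.1291]
eef_rot: [179.3, -0.2, -0.2]
contact_force: [0.2, -0.3, -3.7]
gripper_width: 0.0605
time_s: 20.93
tcp_pos: [0.6531, 0.1799, 0.1281]
eef_rot: [179.3, -0.4, -0.2]
contact_force: [-4.1, 0.4, 15.2]
gripper_width: 0.0607
```

```bash
python3 -m inch '[{"x":0,"y":0,"z":0.06,"yaw":0}]';  python3 -m inch '[{"x":0,"y":0,"z":0.05,"yaw":0}]'; python3 -m inch '[{"x":0,"y":0,"z":0,"yaw":0},{"x":0,"y":0,"z":0,"yaw":0},{"x":0,"y":0,"z":0,"yaw":0},{"x":0,"y":0,"z":0,"yaw":0}]' 1
```

```text
time_s: 21.02
tcp_pos: [0.6536, 0.18, 0.1283]
eef_rot: [179.3, -0.5, -0.1]
contact_force: [-6.4, 0.5, 12.3]
gripper_width: 0.0605
time_s: 21.1
tcp_pos: [0.6539, 0.1801, 0.1282]
eef_rot: [179.3, -0.5, -0.1]
contact_force: [-3.0, -0.7, 3.4]
gripper_width: 0.0606
time_s: 21.43
tcp_pos: [0.6553, 0.1805, 0.1297]
eef_rot: [179.4, -0.7, -0.1]
contact_force: [0.4, -0.7, 0.2]
gripper_width: 0.0815
```

```bash
python3 -m inch '[{"x":0,"y":0,"z":-0.5,"yaw":0},{"x":0,"y":0,"z":-0.9,"yaw":0},{"x":0,"y":0,"z":-0.9,"yaw":0},{"x":0,"y":0,"z":-0.7,"yaw":0},{"x":-0.3,"y":0.6,"z":-0.1,"yaw":0}]';python3 -m inch '[{"x":-0.43,"y":0.95,"z":0,"yaw":0},{"x":-0.43,"y":0.95,"z":0,"yaw":0},{"x":-0.43,"y":0.95,"z":0,"yaw":0},{"x":-0.43,"y":0.95,"z":0,"yaw":0},{"x":-0.43,"y":0.95,"z":0,"yaw":0}]';python3 -m inch '[{"x":-0.43,"y":0.95,"z":0,"yaw":0},{"x":-0.43,"y":0.95,"z":0,"yaw":0},{"x":-0.43,"y":0.95,"z":0,"yaw":0},{"x":-0.43,"y":0.95,"z":0,"yaw":0},{"x":-0.43,"y":0.95,"z":0,"yaw":0}]'
python3 - <<'E'
from h import *
for n in('side','top'):
    im,d=snap(n);W=cloud(n,d)
    if n=='side':cv2.imwrite('pics/s6.png',cv2.resize(im[100:300,180:430,::-1],(750,600)))
    q=W.reshape(-1,3);q=q[(np.hypot(q[:,0]-.65,q[:,1]-.1795)<.045)&(q[:,2]>.1)&(q[:,2]<.18)]
    t=q[q[:,2]>.146].astype(np.float32);print(n,len(t),np.percentile(q[:,2],[50,90,97]),cv2.minEnclosingCircle(t[:,:2].copy()))
    A=np.c_[t[:,:2]-t[:,:2].mean(0),np.ones(len(t))];print(np.linalg.lstsq(A,t[:,2],rcond=None)[0])
E
```

```text
time_s: 21.85
tcp_pos: [0.6473, 0.1671, 0.2107]
eef_rot: [179.2, -0.6, -0.0]
contact_force: [1.2, -0.3, 1.3]
gripper_width: 0.0873
time_s: 22.27
tcp_pos: [0.5923, 0.0453, 0.2164]
eef_rot: [179.4, -0.9, 0.2]
contact_force: [-0.0, -0.1, -0.5]
gripper_width: 0.0876
time_s: 22.68
tcp_pos: [0.5338, -0.081, 0.2198]
eef_rot: [179.4, -1.1, 0.2]
contact_force: [0.8, 0.3, -0.1]
gripper_width: 0.0872
side 166 [0.13075501 0.15117244 0.15336678] ((0.6508313417434692, 0.1801155060529709), 0.032393839210271835)
[0.00406251 0.00049274 0.15059927]
top 75 [0.13611473 0.15199791 0.15450821] ((0.6533011794090271, 0.17806047201156616), 0.0311783067882061)
[-0.00045136  0.0056649   0.15093978]
```

View pics/s6.png

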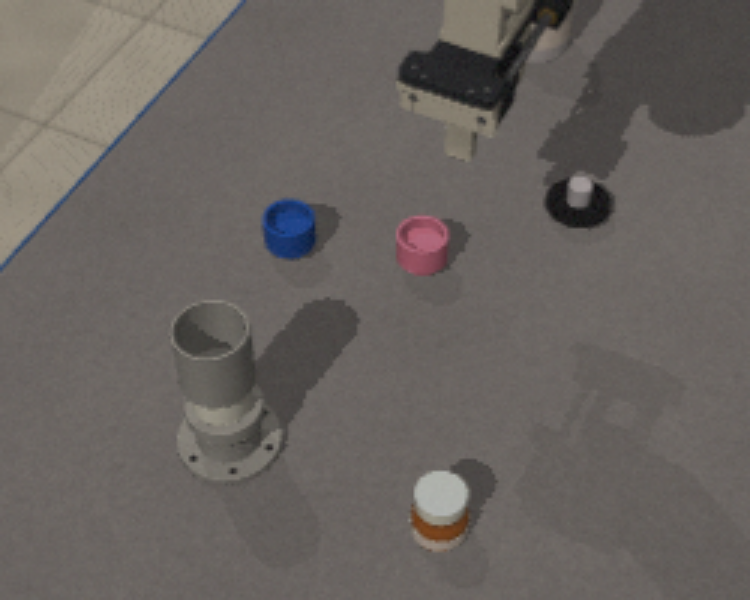

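Funnel seated upright (crop (213,350), rim ≈ 153 mm, plane slope < 0.6 %). On to the lid.

```bash
python3 -m inch '[{"x":-0.43,"y":0.95,"z":0.3,"yaw":0},{"x":-0.43,"y":0.95,"z":0.7,"yaw":0},{"x":-0.43,"y":0.95,"z":0.8,"yaw":0},{"x":-0.43,"y":0.95,"z":0.8,"yaw":0},{"x":-0.3,"y":0.7,"z":0.8,"yaw":0}]';python3 -m inch '[{"x":0,"y":0.1,"z":0.4,"yaw":0},{"x":0,"y":0,"z":0.2,"yaw":0},{"x":0,"y":0,"z":0,"yaw":0}]'
```

```text
time_s: 23.2
tcp_pos: [0.487, -0.1989, 0.1405]
eef_rot: [179.4, -2.0, 0.3]
contact_force: [0.0, -0.9, 0.1]
gripper_width: 0.0877
time_s: 23.45
tcp_pos: [0.4828, -0.2047, 0.1218]
eef_rot: [179.4, -1.7, 0.0]
contact_force: [-0.2, 1.0, 0.7]
gripper_width: 0.0878
```

```bash
python3 -m inch '[{"x":-0.12,"y":0.12,"z":0.3,"yaw":0},{"x":-0.08,"y":0.08,"z":0.5,"yaw":0},{"x":-0.02,"y":0,"z":0.5,"yaw":0},{"x":0,"y":0,"z":0.5,"yaw":0},{"x":0,"y":0,"z":0.3,"yaw":0}]';python3 -m inch '[{"x":0,"y":0,"z":0.05,"yaw":0},{"x":0,"y":0,"z":0,"yaw":0}]'
```

```text
time_s: 23.87
tcp_pos: [0.4834, -0.209, 0.0719]
eef_rot: [179.3, -2.3, 0.3]
contact_force: [-0.6, -0.7, -0.1]
gripper_width: 0.0875
time_s: 24.03
tcp_pos: [0.4836, -0.2082, 0.0699]
eef_rot: [179.3, -2.2, 0.4]
contact_force: [0.8, -0.6, 0.6]
gripper_width: 0.0876
```

```bash
python3 -m inch '[{"x":-0.15,"y":0.05,"z":0.3,"yaw":0},{"x":-0.1,"y":0.03,"z":0.4,"yaw":0},{"x":-0.05,"y":0,"z":0.35,"yaw":0},{"x":0,"y":0,"z":0.2,"yaw":0},{"x":0,"y":0,"z":0,"yaw":0}]';python3 -m inch '[{"x":0,"y":0,"z":0,"yaw":0}]'
```

```text
time_s: 24.45
tcp_pos: [0.479, -0.2103, 0.0388]
eef_rot: [179.3, -2.5, 0.5]
contact_force: [-0.9, -0.3, 0.6]
gripper_width: 0.0878
time_s: 24.53
tcp_pos: [0.4789, -0.2103, 0.0386]
eef_rot: [179.3, -2.5, 0.5]
contact_force: [0.8, 0.4, -0.7]
gripper_width: 0.0877
```

```bash
python3 -m inch '[{"x":-0.02,"y":0,"z":0.14,"yaw":0},{"x":-0.02,"y":0,"z":0.12,"yaw":0},{"x":0,"y":0,"z":0.05,"yaw":0},{"x":0,"y":0,"z":0,"yaw":0}]'
```

```text
time_s: 24.87
tcp_pos: [0.4791, -0.2105, 0.031]
eef_rot: [179.3, -2.6, 0.5]
contact_force: [0.1, 0.4, 0.6]
gripper_width: 0.0872
```

```bash
python3 - <<'E'
from h import *
im,d=snap('side');cv2.imwrite('pics/s7.png',cv2.resize(im[100:220,310:440,::-1],(650,600)))
print(r.get_state()['tcp_pos'])
E
```

```text
[ 0.47908985 -0.21053114  0.03103096]
```

View pics/s7.png

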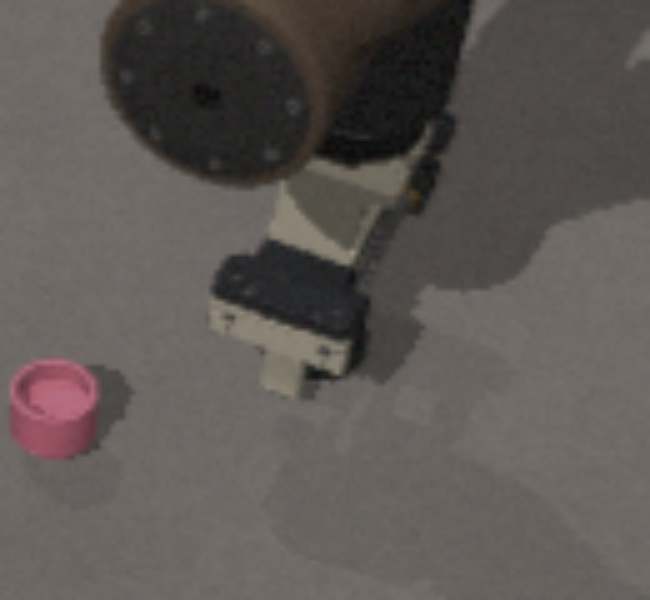

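Lid hidden behind the gripper; clear surroundings. Close.

```bash
for i in 1; do python3 -m inch '[{"x":0,"y":0,"z":0,"yaw":0},{"x":0,"y":0,"z":0,"yaw":0},{"x":0,"y":0,"z":0,"yaw":0},{"x":0,"y":0,"z":0,"yaw":0},{"x":0,"y":0,"z":0,"yaw":0}]' -1 30;  python3 -m inch '[{"x":0,"y":0,"z":0,"yaw":0},{"x":0,"y":0,"z":0,"yaw":0},{"x":0,"y":0,"z":0,"yaw":0},{"x":0,"y":0,"z":0,"yaw":0},{"x":0,"y":0,"z":0,"yaw":0}]'; python3 -m inch '[{"x":0,"y":0,"z":0,"yaw":0},{"x":0,"y":0,"z":0,"yaw":0}]'; done
```

```text
time_s: 25.33
tcp_pos: [0.4796, -0.2106, 0.0316]
eef_rot: [179.3, -2.6, 0.5]
contact_force: [0.5, -0.7, 0.5]
gripper_width: 0.0602
time_s: 25.75
tcp_pos: [0.4797, -0.2106, 0.0318]
eef_rot: [179.3, -2.7, 0.5]
contact_force: [-0.7, 0.8, -0.2]
gripper_width: 0.0266
time_s: 25.92
tcp_pos: [0.4797, -0.2106, 0.0318]
eef_rot: [179.3, -2.7, 0.5]
contact_force: [0.6, -0.1, -0.0]
gripper_width: 0.023
```

```bash
python3 -m inch '[{"x":0,"y":0,"z":-0.5,"yaw":0},{"x":0,"y":0,"z":-0.9,"yaw":0},{"x":0,"y":0,"z":-0.9,"yaw":0},{"x":0,"y":0,"z":-0.9,"yaw":0},{"x":0,"y":0,"z":-0.9,"yaw":0}]'; python3 -m inch '[{"x":0.1,"y":-0.2,"z":-0.9,"yaw":0},{"x":0.3,"y":-0.6,"z":-0.9,"yaw":0},{"x":0.43,"y":-0.9,"z":-0.9,"yaw":0},{"x":0.43,"y":-0.9,"z":-0.5,"yaw":0},{"x":0.43,"y":-0.9,"z":0,"yaw":0}]';  python3 -m inch '[{"x":0.43,"y":-0.95,"z":0,"yaw":0},{"x":0.43,"y":-0.95,"z":0,"yaw":0},{"x":0.43,"y":-0.95,"z":0,"yaw":0},{"x":0.43,"y":-0.95,"z":0,"yaw":0},{"x":0.43,"y":-0.95,"z":0,"yaw":0}]'
```

```text
time_s: 26.33
tcp_pos: [0.47, -0.2087, 0.1315]
eef_rot: [179.4, -1.8, 0.4]
contact_force: [0.9, 0.9, -0.8]
gripper_width: 0.0229
time_s: 26.75
tcp_pos: [0.5084, -0.1204, 0.2203]
eef_rot: [179.4, -2.1, 0.1]
contact_force: [0.6, -0.8, -1.3]
gripper_width: 0.0229
time_s: 27.17
tcp_pos: [0.5633, 0.0043, 0.2234]
eef_rot: [179.5, -2.3, -0.0]
contact_force: [0.4, -1.3, -1.3]
gripper_width: 0.0232
```

```bash
python3 -m inch '[{"x":0.5,"y":-0.95,"z":0,"yaw":0},{"x":0.5,"y":-0.95,"z":0,"yaw":0},{"x":0.5,"y":-0.95,"z":0,"yaw":0},{"x":0.5,"y":-0.95,"z":0,"yaw":0},{"x":0.5,"y":-0.95,"z":0,"yaw":0}]';python3 -m inch '[{"x":0.5,"y":-0.8,"z":0,"yaw":0},{"x":0.3,"y":-0.5,"z":0,"yaw":0},{"x":0.1,"y":-0.15,"z":0,"yaw":0},{"x":0,"y":0,"z":0,"yaw":0}]'
```

```text
time_s: 27.58
tcp_pos: [0.6262, 0.1294, 0.2237]
eef_rot: [179.5, -2.2, -0.0]
contact_force: [0.4, -0.2, -0.4]
gripper_width: 0.0233
time_s: 27.92
tcp_pos: [0.6502, 0.1723, 0.2209]
eef_rot: [179.4, -2.0, 0.2]
contact_force: [-0.3, -0.4, -1.1]
gripper_width: 0.0233
```

Target (0.653, 0.179); seated TCP z ≈ 0.173.

```bash
python3 -m inch '[{"x":0.1,"y":-0.15,"z":0.2,"yaw":0},{"x":0.02,"y":-0.1,"z":0.3,"yaw":0},{"x":0,"y":-0.02,"z":0.2,"yaw":0},{"x":0,"y":0,"z":0.1,"yaw":0},{"x":0,"y":0,"z":0,"yaw":0}]';python3 -m inch '[{"x":0,"y":0,"z":0,"yaw":0}]'; python3 - <<'E'
from h import *
im,d=snap('side');cv2.imwrite('pics/s8.png',cv2.resize(im[140:300,180:340,::-1],(600,600)))
E
```

```text
time_s: 28.33
tcp_pos: [0.6521, 0.1766, 0.1978]
eef_rot: [179.4, -1.8, 0.1]
contact_force: [-1.0, -1.4, -1.2]
gripper_width: 0.0235
time_s: 28.42
tcp_pos: [0.6518, 0.1759, 0.1976]
eef_rot: [179.4, -1.8, 0.0]
contact_force: [-0.5, -0.3, -1.2]
gripper_width: 0.0233
```

View pics/s8.png

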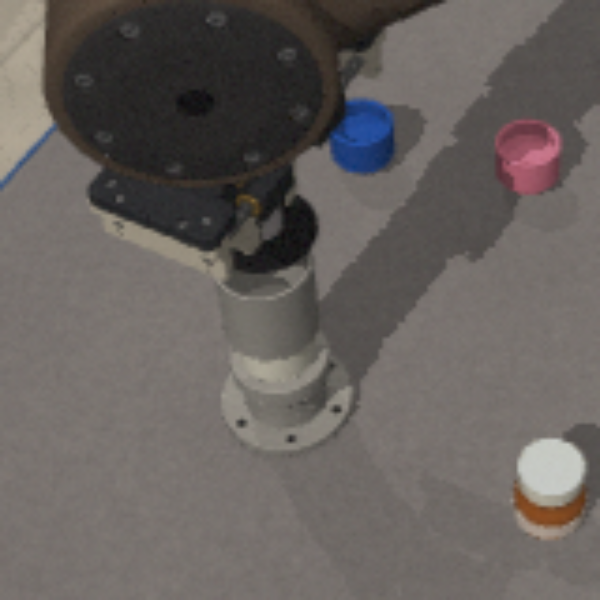

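Lid hangs just above the funnel mouth (crop (270,250)), level. Lower with a 3 mm y correction.

```bash
python3 -m inch '[{"x":0.03,"y":-0.1,"z":0.15,"yaw":0},{"x":0.02,"y":-0.04,"z":0.2,"yaw":0},{"x":0,"y":0,"z":0.15,"yaw":0}]';python3 -m inch '[{"x":0,"y":0,"z":0.1,"yaw":0}]';python3 -m inch '[{"x":0,"y":0,"z":0.1,"yaw":0}]'
```

```text
time_s: 28.72
tcp_pos: [0.6543, 0.1793, 0.1863]
eef_rot: [179.5, -2.0, 0.0]
contact_force: [0.1, 0.6, -0.1]
gripper_width: 0.023
time_s: 28.8
tcp_pos: [0.6543, 0.1793, 0.1833]
eef_rot: [179.5, -1.9, 0.0]
contact_force: [0.0, 0.2, -1.8]
gripper_width: 0.0236
time_s: 28.88
tcp_pos: [0.6544, 0.1793, 0.1803]
eef_rot: [179.5, -1.9, 0.0]
contact_force: [0.6, -0.7, -0.3]
gripper_width: 0.0233
```

```bash
python3 -m inch '[{"x":-0.03,"y":0,"z":0.1,"yaw":0}]';python3 -m inch '[{"x":0,"y":0,"z":0.1,"yaw":0}]';python3 -m inch '[{"x":0,"y":0,"z":0.08,"yaw":0}]'
```

```text
time_s: 28.97
tcp_pos: [0.6537, 0.1793, 0.1774]
eef_rot: [179.5, -1.9, 0.0]
contact_force: [-0.4, -0.6, -1.1]
gripper_width: 0.0231
time_s: 29.05
tcp_pos: [0.6537, 0.1793, 0.1745]
eef_rot: [179.5, -1.9, 0.0]
contact_force: [-0.5, 0.5, -1.1]
gripper_width: 0.023
time_s: 29.13
tcp_pos: [0.654, 0.1793, 0.1727]
eef_rot: [179.4, -2.0, 0.0]
contact_force: [-2.5, 0.6, 16.0]
gripper_width: 0.0229
```

```bash
python3 -m inch '[{"x":0,"y":0,"z":0.05,"yaw":0}]';python3 -m inch '[{"x":0,"y":0,"z":0,"yaw":0},{"x":0,"y":0,"z":0,"yaw":0},{"x":0,"y":0,"z":0,"yaw":0},{"x":0,"y":0,"z":0,"yaw":0},{"x":0,"y":0,"z":0,"yaw":0}]' 0;python3 -m inch '[{"x":0,"y":0,"z":-0.1,"yaw":0},{"x":0,"y":0,"z":-0.3,"yaw":0},{"x":0,"y":0,"z":-0.7,"yaw":0},{"x":0,"y":0,"z":-0.9,"yaw":0},{"x":0,"y":0.5,"z":-0.7,"yaw":0}]' 1;python3 -m inch '[{"x":-0.5,"y":0.8,"z":0,"yaw":0},{"x":-0.5,"y":0.8,"z":0,"yaw":0},{"x":-0.5,"y":0.8,"z":0,"yaw":0},{"x":-0.5,"y":0.8,"z":0,"yaw":0},{"x":-0.5,"y":0.8,"z":0,"yaw":0}]';python3 -m inch '[{"x":-0.3,"y":0.7,"z":0,"yaw":0},{"x":-0.2,"y":0.4,"z":0,"yaw":0},{"x":0,"y":0,"z":0,"yaw":0},{"x":0,"y":0,"z":0,"yaw":0}]'
python3 - <<'E'
from h import *
def circ(n,W,c,zlo,zhi,zt,R=.045):
    q=W.reshape(-1,3);q=q[(np.hypot(q[:,0]-c[0],q[:,1]-c[1])<R)&(q[:,2]>zlo)&(q[:,2]<zhi)]
    t=q[q[:,2]>zt].astype(np.float32)
    if len(t)<5: print(n,'few');return
    A=np.c_[t[:,:2]-t[:,:2].mean(0),np.ones(len(t))]
    print(n,len(t),np.percentile(q[:,2],[50,90,97]).round(4),cv2.minEnclosingCircle(t[:,:2].copy()),np.linalg.lstsq(A,t[:,2],rcond=None)[0].round(4))
for n in('side','top'):
    im,d=snap(n);W=cloud(n,d)
    if n=='side':cv2.imwrite('pics/s9.png',cv2.resize(im[100:400,180:430,::-1],(500,600)))
    W0=np.load('/tmp/'+n+'.npz')['W']
    circ('flange',W,(.652,.179),.148,.163,.15);circ('knob',W,(.652,.179),.165,.19,.176,.03)
    circ('jar now',W,(.452,.18),.03,.07,.052);circ('jar was',W0,(.452,.18),.03,.07,.052)
    for nm,yy in(('amber',.4),('clear',-.4)):
      for V in(W0,W): circ(nm,V,(.6,yy),.1,.17,.14,.09)
E
```

```text
time_s: 29.22
tcp_pos: [0.6549, 0.1794, 0.1728]
eef_rot: [179.4, -2.1, 0.1]
contact_force: [-3.2, 0.6, 12.7]
gripper_width: 0.0228
time_s: 29.63
tcp_pos: [0.6557, 0.1796, 0.174]
eef_rot: [179.5, -2.2, 0.1]
contact_force: [-0.5, -0.1, -0.2]
gripper_width: 0.0432
time_s: 30.05
tcp_pos: [0.6507, 0.1679, 0.2394]
eef_rot: [179.3, -1.7, 0.1]
contact_force: [0.7, 0.2, 0.8]
gripper_width: 0.0718
time_s: 30.47
tcp_pos: [0.5908, 0.0671, 0.2466]
eef_rot: [179.4, -2.3, 0.4]
contact_force: [0.1, -0.2, -0.5]
gripper_width: 0.0877
time_s: 30.8
tcp_pos: [0.5762, 0.0346, 0.2496]
eef_rot: [179.5, -2.5, 0.2]
contact_force: [-0.9, 0.7, 0.7]
gripper_width: 0.0877
flange 401 [0.1576 0.1597 0.1605] ((0.6518421769142151, 0.18016469478607178), 0.034048791974782944) [-0.0025 -0.0085  0.1576]
knob 81 [0.1804 0.1829 0.1838] ((0.6496416926383972, 0.1797880083322525), 0.013200814835727215) [ 0.0427 -0.1168  0.181 ]
jar now 222 [0.0542 0.0568 0.0576] ((0.45194900035858154, 0.18179000914096832), 0.02169676311314106) [0.008  0.008  0.0549]
jar was 211 [0.0541 0.0567 0.0578] ((0.4516421854496002, 0.1807679384946823),
[... 495 characters left out ...]
0.014523045159876347) [-0.1349  0.0359  0.146 ]
flange few
knob few
jar now 103 [0.0535 0.057  0.0584] ((0.45285454392433167, 0.17820875346660614), 0.02123924158513546) [0.0331 0.017  0.0549]
jar was 106 [0.0539 0.0574 0.0586] ((0.4532511830329895, 0.1777370125055313), 0.020987404510378838) [ 0.0189 -0.0101  0.0553]
amber 52 [0.1155 0.1488 0.151 ] ((0.5354599952697754, 0.4569714367389679), 0.015986604616045952) [-0.0506  0.1093  0.1479]
amber few
clear 125 [0.118  0.1502 0.1518] ((0.6179578304290771, -0.44414377212524414), 0.01877792552113533) [ 0.0462 -0.0293  0.1487]
clear 126 [0.118  0.15   0.1519] ((0.618696928024292, -0.44289469718933105), 0.018603071570396423) [ 0.0254 -0.0534  0.1487]
```

View pics/s9.png

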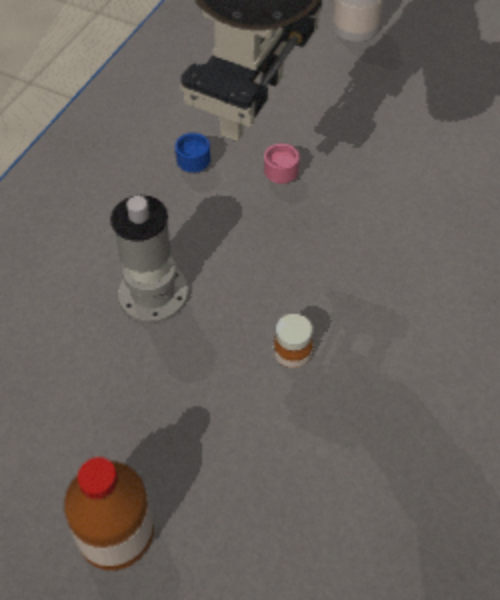

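Lid is seated level at crop (140,215): flange top 158 mm and knob top 182 mm, both as expected. The whole stack is upright, and the jar and bottles are where they were.

```bash
python3 -c "
from plant import r;print(r.close_job())"
```

```text
the job is handed in; nothing more can be done
None
```

The filter is built on the base in the order asked: screen, collar, funnel, lid. I handed it in at about 31 s of the 128 s allowed, with the gripper well clear of the stack.

- **Seating:** Each part's top came out within about 1 mm of its seated height: screen rim about 58 mm, collar about 90 mm, funnel about 153 mm, lid flange about 158 mm. The funnel rim and lid flange measured level, with slopes under 1 %. The tool's height at each set-down also matched to within about 1 mm for the collar, funnel and lid. The screen's matched less exactly, because its grip height was uncertain.
- **Forces:** The highest force I saw was about 35 N, when the screen was pressed home.
- **Bystanders:** The jar matched its starting position to about 1 mm, within measurement noise. The amber bottle matched to 0.1 mm in the side camera, and the clear bottle to about 1.5 mm in the top camera.
- **Checks that failed or disagreed:** In the last check, the arm blocked the top camera's view of the lid and amber bottle. It also partly blocked the side camera's view of the clear bottle, which gave a false reading about 9 mm off. The lid and amber bottle results therefore rest on one camera. The two cameras also differ from each other by 2–4 mm in y throughout.

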